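# Refill the seed feed track of the herb garden

## Robot

A 6-joint arm with a two-finger parallel gripper is mounted at the origin on the work surface. World frame = base frame: x ahead of the robot, y to its left, z up, the work surface at z = 0. Lengths are in mm, angles in rad, forces in N, time in s.
With the tool pointing down it reaches from about 350 to 875 mm from the base axis. Payload 4.2 kg.
Tool frame: the origin (TCP) lies at the very end of the fingers, on their centre line; the grasp point (between the pads) lies 19 mm behind it; z points along the fingers, y is the line along which they close (so a half turn about z gives the same grasp; the last joint's range is limited). The gripper opens to 85 mm and grips with 20 to 120 N. Pads are 22 mm wide; open, the fingers measure 114 mm over their backs; the gripper's body (76 mm by 85 mm) begins 54 mm behind the grasp point. The pads swing forward as they close: fully open they stand 13 mm farther back than shut.
Start: joints at [0.259, 0.385, 0.008, 0, -1.194, -0.259], TCP at [624.979, 0.025, 231.312] pointing down, gripper open.
Joint ranges: [-3.14, 3.14], [-1.21, 2.06], [-1.07, 1.41], [-3.16, 2.05], [-2.99, -0.16], [-3.1, 3.1]. Speed limits (rad/s): [2.79, 2.79, 3.14, 3.14, 3.14, 3.14].

## Interface

Orientations are given as a unit quaternion [x, y, z, w].
In Python, from bench import arm, viewer gives the robot as it stands. The module is installed in compiled form; this text tells all that it offers.
- The arm moves only by the shell command python3 -m jog FILE [OPENING], which reads ROWS from the file FILE. ROWS is a JSON list of rows, 1 to 10 of them, each of 6 numbers: dx, dy, dz in mm, then a rotation vector rx, ry, rz in rad; each row is the pose to reach, as a shift and turn from the pose commanded when the command began, along the tool's axes at that moment; what a row does not reach only later rows make up. A row lasts 1/10 s, in which the tool goes at most 50 mm and 0.15 rad, less where a joint would pass 70% of its speed; a pose out of reach is approached as far as the arm can. OPENING is the finger opening in mm, set as the command begins (- or left out keeps the last). The fingers move at their own pace and stop on an object; the grip force is fixed at half the most. Time passes only in rows, so rows that do not move let the fingers close. It prints the time, the measured TCP pose, the force, the opening and the grip force at its end. Input that does not fit is refused with a message, and nothing moves.
- arm.read_state(): the state, without advancing time (a new reading comes with each control period).
- viewer.get_image(name): name is "scene" or "side" or "wrist"; returns (picture, depth): 400x640x3 uint8, blue, green, red; 400x640 float32, mm along the optical axis (not along the pixel's ray), 0 where there is no reading.
- viewer.get_calibration(name): a dict with "K" (3x3 intrinsics, pixels), "rvec" (rotation vector, rad) and "tvec" (3), from world to camera coordinates, as OpenCV has them. Camera axes: x right, y down, z forward; pixel columns grow to the right and rows downward; lengths in mm; the calibration is good to about 2 mm. A picture is of the moment at which its call begins: read the wrist's pose just before it. get_calibration takes no time and is no camera call; for the wrist camera it gives the pose at the moment of the call.
- arm.job_done(): hands the job in; it is judged then, once.
The state is a dict: "clock": time; "joints": joint angles; "joint_vel": joint speeds; "joint_efforts": joint torques, N m; "position": TCP position; "ee_rot": TCP orientation; "contact_force": force on the tool from outside, world axes, zero at the start; "wrist_torque": the same for the moment, N m; "gripper_width": finger opening in mm; "grasp_force": force on a finger pad.
Only numpy, scipy, OpenCV 4.12 (cv2) and the standard library are available. Lean on these libraries where they do the work, as an engineer would, in place of code of your own. Each camera call takes 0.05 s, during which the arm holds its last target. There are 200 camera calls.

## Task

Refill the herb garden's feed track: draw the sprung follower back by its grip until you feel the steel gate's stop, shift the grip sideways into the gate and let it rest there by itself, then stand the spare seed cartridge in the track between the one already there and the follower. Finally shift the grip back out of the gate and ease the follower, without letting it snap, fully home against the two cartridges. Be gentle with gate, track and cartridges, and leave the other things on the counter alone.

Things in the scene. Friction and masses are not known exactly. Their poses are not given: they have to be found in the camera images.
- garden: White plastic herb garden, fixed to the counter: base 180 (x) x 270 (y) x 30 mm, on its -x half a raised deck 60 mm high with seedlings up to 105 mm. Origin: centre of its underside. Along the +x half runs the feed track (see track_end), in the garden's y direction.
- track_end (a point): Point on the track floor (30 mm above the counter), on the centre line, at the inner face of the end wall; garden x +50, y +80 mm; axes as the garden's. From here the open channel runs 175 mm to -y, 31 mm wide inside, walls with flared lips up to 50 mm above the counter. Cartridges queue here one behind the other.
- follower (a joint): Slide (m) of the sprung grey follower block (27 wide, 60 long, top 55 mm above the counter) behind the cartridges; grows as it is drawn back (garden -y). Its face is 4 mm + value from the end wall: 0.024 with one cartridge, 0.052 with two. The spring pushes it to the end wall with 40 N/m x (value + 0.026): 2 N at the start, 4.5 N parked; little friction, snaps shut if let go.
- grip (a joint): Sideways slide (m) of the pull grip on the follower: 0 on the track's centre line, up to 0.013 towards garden +x (inside the gate). Stays where it is put (about 1 N friction).
- grip_mid (a point): Centre of the pull grip's white block: 24 mm across the track, 14 mm along it, 82 to 110 mm above the counter (this point at 96). Under it a steel stem, 8 mm diameter, 50 mm behind the follower's face. Around it nothing is higher than 76 mm but the seedlings, 65 mm or more to -x. Fingers closing along the track off-centre push the follower: cartridges bear up to 30 N.
- catch: Fixed bracket beside the track, +x side (origin at its foot, garden x +78.5, y -55, z +30 mm). It carries a C-shaped steel gate, 60 to 72 mm above the counter, open to the track. The gate is screwed on anywhere in a 12 mm slot along the track, so this pose does not tell its place: feel for it. It bears up to 20 N.
- gate_slot (a point): Fixed point (garden x +50, y -55, z +66 mm) near the gate. The stem, drawn back, meets the gate's stop bar at a follower value of 0.084 to 0.096. In the last 4 mm before the stop it can shift 13 mm sideways (+x), behind the shoulder, which then holds the follower 4 mm short of the stop. Farther forward the shoulder, 20 mm long, 5 mm beside the centre line, bars the shift.
- cartridge_old: Grey plastic round seed cartridge already in the track, standing at the end wall: diameter 28 mm, 46 mm high, foot tapered to 20 mm over the lowest 6 mm, rim bevelled above 40 mm. Origin: centre of its underside, z up.
- cartridge_new: The spare seed cartridge, the same shape (28 mm diameter, 46 mm high, 40 g), standing upright on the counter beside the garden. Origin: centre of its underside, z up. Standing in the track its underside is 30 mm above the counter.
- cup: Clear acrylic cup, 68 mm wide, 85 mm high. Bystander. Origin: centre of its underside.
- pot: Small empty terracotta pot, 72 mm wide, 65 mm high. Bystander. Origin: centre of its underside.
- jar: Glass jar with a steel lid, 52 mm wide, 75 mm high. Bystander. Origin: centre of its underside.
- coasters: Stack of ceramic coasters, 96 mm wide, 24 mm high. Bystander. Origin: centre of its underside.
- trowel: Steel hand trowel with a wooden handle, lying flat, about 300 mm long. Bystander. Origin near its neck.
- mister: Green glass bottle, 60 mm wide, 150 mm high. Bystander. Origin: centre of its underside.
Not all that is in view belongs to the job. Leave any pink look-alike of the cartridge_old alone.

How it is judged:
By the outcome, as a careful person would: the job done as asked, in the order asked, and still so for the second after the job is handed in, with the robot touching nothing.
It also fails if it takes over 72 s, if anything falls off the work surface, if the arm or the gripper's body presses on something with over 40 N, if the wrist force passes 120 N, or if a joint passes its speed limit or range.

## Working session

There is one attempt and no reset: what is moved stays moved. The work goes in short steps, Python scripts to look and compute and a shell command to move; the robot and the scene stay as the last step left them, time stands still between calls to the robot, and variables do not carry over. Pictures are saved under pics/ and viewed, at most 10 in all, crops included, and the job is handed in when it is done.

```bash
mkdir -p pics; ls; cat > h.py <<'E'
import numpy as np, cv2
from bench import arm, viewer
def grab(n,tag):
    c=viewer.get_calibration(n); p,d=viewer.get_image(n); cv2.imwrite(f'pics/{tag}.png',p); np.savez(f'{tag}.npz',p=p,d=d,K=c['K'],r=c['rvec'],t=c['tvec']); return p,d,c
def load(tag): return np.load(f'{tag}.npz')
def cloud(z):
    K=z['K'];R=cv2.Rodrigues(z['r'].reshape(3))[0];d=z['d'];v,u=np.mgrid[:d.shape[0],:d.shape[1]]
    P=np.stack([(u-K[0,2])/K[0,0]*d,(v-K[1,2])/K[1,1]*d,d],-1)-z['t'].reshape(3)
    W=P@R; W[d<=0]=np.nan; return W
def ray(z,u,v,h):
    K=z['K'];R=cv2.Rodrigues(z['r'].reshape(3))[0];o=-R.T@z['t'].reshape(3)
    q=R.T@np.linalg.inv(K)@np.array([u,v,1.]); return o+q*(h-o[2])/q[2]
E
python3 - <<'E'
from h import *
import json
print({k:np.round(v,3).tolist() for k,v in arm.read_state().items()})
for n in('scene','side','wrist'): grab(n,n+'0')
a=np.vstack([cv2.imread(f'pics/{n}0.png') for n in('scene','side')])
cv2.imwrite('pics/both.png',cv2.resize(a,(480,600)))
E
```

```text
pics
{'clock': 0.0, 'joints': [0.259, 0.386, 0.007, -0.001, -1.194, -0.259], 'joint_vel': [-0.0, -0.001, -0.0, -0.0, -0.001, 0.002], 'joint_efforts': [-0.001, -39.229, 18.84, 4.186, -0.005, 0.0], 'position': [624.403, 0.03, 230.216], 'ee_rot': [-0.707, 0.707, 0.001, -0.001], 'contact_force': [-0.837, -0.323, 0.006], 'wrist_torque': [0.034, -0.052, -0.025], 'grasp_force': 0.0, 'gripper_width': 85.275}
```

View pics/scene0.png

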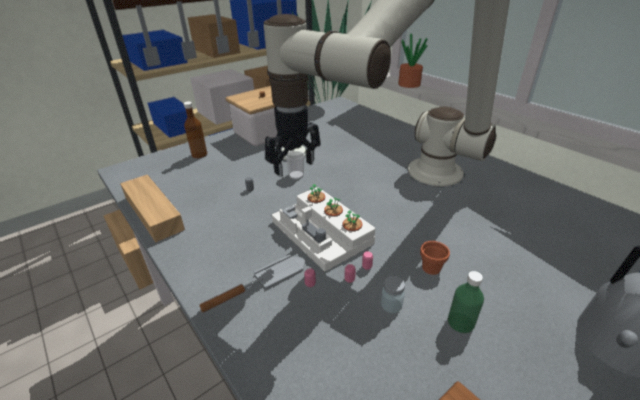

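View pics/side0.png

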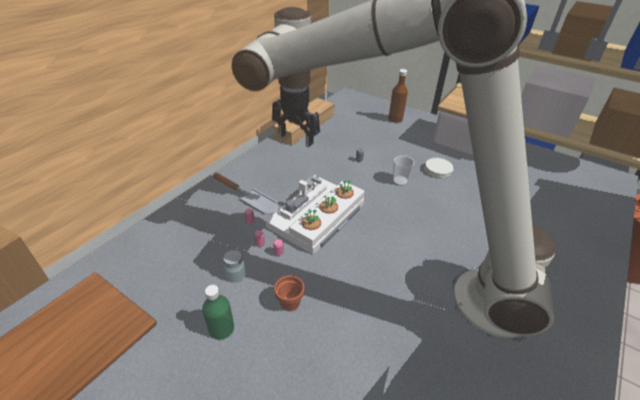

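View pics/wrist0.png

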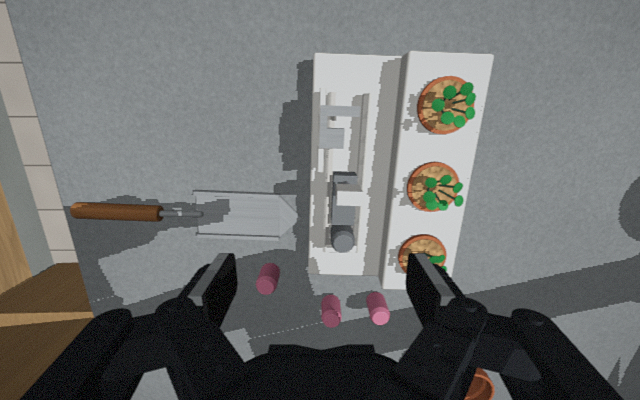

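The wrist view shows the garden well: deck on the right, old cartridge at (342,238), follower at (343,205), grip at (345,180) and gate at about (330,135). Pink decoys sit along the bottom. The spare is at scene (249,184) and side (360,155).

```bash
python3 - <<'E'
from h import *
z=load('wrist0');W=cloud(z)
def px(u,v):return np.round(W[v,u],1)
for n,u,v in [('oldtop',342,236),('foll',343,212),('grip',345,178),('grip2',342,182),('bracket',330,138),('base',380,70),('deck',450,230),('bracket2',340,111)]:print(n,px(u,v))
# deck corners/ base mask by height
g=z['p'].astype(int); white=(g.min(-1)>150)
for lo,hi in[(54,66),(25,36)]:
    m=((W[...,2]>lo)&(W[...,2]<hi)).astype(np.uint8)
    n,l,s,c=cv2.connectedComponentsWithStats(m); k=1+np.argmax(s[1:,4]); P=W[l==k][:,:2].astype(np.float32)
    print(lo,cv2.minAreaRect(P),s[k])
m=(((W[...,2]>15)&(W[...,2]<66))&white).astype(np.uint8); P=W[m>0][:,:2].astype(np.float32);print('all',cv2.minAreaRect(P))
m=(W[...,2]>78)&(W[...,2]<125)
n,l,s,c=cv2.connectedComponentsWithStats(m.astype(np.uint8))
for k in range(1,n):
    if s[k,4]>40: P=W[l==k];print(s[k],P.mean(0),P.min(0),P.max(0))
for n,(u,v) in {'scene0':(249,184),'side0':(360,155)}.items():
    z=load(n);W=cloud(z);s=(slice(v-14,v+15),slice(u-14,u+15))
    p=z['p'][s].astype(int);w=W[s]
    m=(w[...,2]>8)&(w[...,2]<70); Q=w[m];print(n,m.sum(),Q.min(0),Q.max(0),np.median(Q,0)); T=w[(w[...,2]>38)&m];print('top',T.mean(0),len(T))
E
```

```text
oldtop [601.3  57.4  76.1]
foll [599.1  36.6  55.1]
grip [597.9  -4.1  56.6]
grip2 [600.9   1.1  54.1]
bracket [615.4 -49.2  71.9]
base [ 560.7 -117.4   30.2]
deck [475.1  56.6  61.4]
bracket2 [605.7 -75.3  70.1]
54 ((502.1766357421875, 3.9566192626953125), (269.4677429199219, 85.20843505859375), 88.08323669433594) [  381    51   113   239 11850]
25 ((590.1423950195312, 1.0355987548828125), (269.69696044921875, 94.0277328491211), 88.03023529052734) [  309    53    94   224 12221]
all ((548.2798461914062, 2.4490966796875), (269.6644592285156, 177.46624755859375), 88.06861877441406)
[443  82  34  38 550] [494.84784389 -87.41112353  91.30258556] [478.89544451 -99.80526737  78.3009178 ] [514.09791366 -68.29640852 100.35936265]
[432  98  13  14 139] [514.75497463 -81.11084032  85.37432452] [509.75071543 -87.04486264  81.94440258] [519.86125894 -75.45272626  89.21253672]
[441 112  25  16 265] [503.26198942 -68.20085537  95.48718733] [490.4682864  -74.66995066  78.26149244] [514.99185283 -61.26904844 100.62607087]
[440 175  24  18 199] [494.67191121  -6.43089412  90.69473944] [482.69661303 
[... 486 characters left out ...]
23.07811583 100.27926053]
[445 193  19  14 117] [488.75695573   9.12252799  94.64658933] [482.49264405   3.72642042  78.81949384] [494.34226464  15.44748958 100.23070341]
[427 254  19  10 115] [499.85914656  76.46865643  92.24109421] [486.48480652  69.21813825  78.61708313] [510.05380254  85.74584788 100.31637922]
scene0 97 [ 579.01402995 -347.43495573    8.15292822] [ 606.44304782 -321.82419888   49.04604643] [ 597.2511434  -329.49468601   31.66661711]
top [ 594.73381167 -334.04171136   43.95778739] 36
side0 85 [ 575.14557503 -345.29683106    8.32145015] [ 604.6266429  -320.07932805   48.3953118 ] [ 585.64753816 -327.17259486   32.89880208]
top [ 587.64903457 -331.9106172    44.10925443] 28
```

```bash
echo '[[-1,8,20,0,0,0.01],[-2,16,40,0,0,0.02],[-3,26,60,0,0,0.034],[-3,26,70,0,0,0.034],[-3,26,70,0,0,0.034],[-3,26,70,0,0,0.034]]' > mv.in && python3 -m jog mv.in 50
python3 - <<'E'
from h import *
grab('wrist','wrist1')
print(arm.read_state()['position'])
a,b=load('wrist0'),load('wrist1')
W=cloud(b)
m=(W[...,2]>100)&(W[...,2]<125)&(W[...,0]>575)&(W[...,0]<625)
n,l,s,c=cv2.connectedComponentsWithStats(m.astype(np.uint8))
for k in range(1,n):
    if s[k,4]>60: P=W[l==k];print(s[k],c[k],P.mean(0),P.min(0),P.max(0),cv2.minAreaRect(P[:,:2].astype(np.float32)))
# old cartridge rim + spare in fixed views
for n in ('scene0','side0'):
    z=load(n);V=cloud(z); q=(np.abs(V[...,0]-590)<130)&(np.abs(V[...,1]+333)<130)&(V[...,2]>6)
    n,l,s,c=cv2.connectedComponentsWithStats(q.astype(np.uint8))
    for k in range(1,n):
        if s[k,4]>20: P=V[l==k];print(c[k],s[k,4],P.min(0).round(),P.max(0).round())
E
```

```text
clock: 0.75
position: [600.0, 3.0, 162.0]
ee_rot: [-0.695, 0.719, -0.001, 0.0]
contact_force: [0.7, -0.5, 0.5]
gripper_width: 49.9
grasp_force: 0.0
[600.2229645    3.08900004 162.35171632]
[309 208  34  24 764] [325.15706806 219.89659686] [597.48506701   1.70390729 109.17546031] [585.37889079  -4.59063782 100.03606259] [609.39142309  10.97620002 111.71996356] ((597.4261474609375, 3.2044715881347656), (15.179173469543457, 23.85866355895996), 88.11807250976562)
[249.04 183.23] 100 [ 579. -347.    6.] [ 606. -322.   49.]
[359.36781609 154.75862069] 87 [ 575. -345.    6.] [ 605. -320.   48.]
```

View pics/wrist1.png

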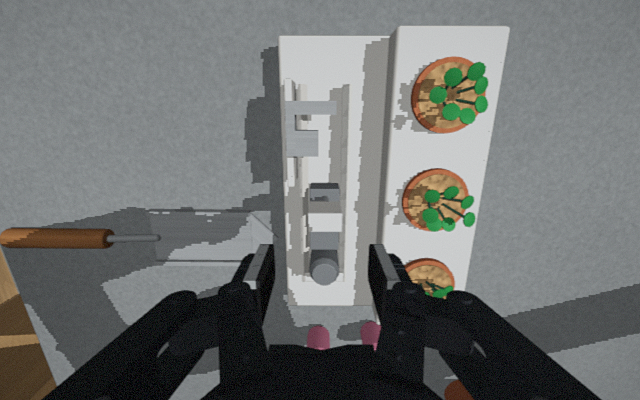

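The grip block is at (325,220) and triangulates consistently from both wrist positions, with its top at about 110 mm. I'll descend and grasp it across the track.

```bash
echo '[[0,2.7,25,0,0,0],[0,2.7,50,0,0,0],[0,2.7,70,0,0,0],[0,2.7,79,0,0,0],[0,2.7,79,0,0,0],[0,2.7,79,0,0,0]]' > mv.in && python3 -m jog mv.in
echo '[[0,0,0,0,0,0],[0,0,0,0,0,0],[0,0,0,0,0,0],[0,0,0,0,0,0],[0,0,0,0,0,0],[0,0,0,0,0,0]]' > mv.in && python3 -m jog mv.in 10
```

```text
clock: 1.4
position: [597.4, 3.2, 83.5]
ee_rot: [-0.695, 0.719, -0.001, 0.001]
contact_force: [0.2, -0.2, -0.7]
gripper_width: 50.1
grasp_force: 0.0
clock: 2.0
position: [597.5, 3.3, 83.8]
ee_rot: [-0.695, 0.719, -0.001, 0.001]
contact_force: [0.8, 0.7, 6.6]
gripper_width: 22.6
grasp_force: 60.6
```

```bash
echo '[[3,0,0,0,0,0],[8,0,0,0,0,0],[14,0,0,0,0,0],[20,0,0,0,0,0],[26,0,0,0,0,0],[32,0,0,0,0,0],[38,0,0,0,0,0],[44,0,0,0,0,0],[50,0,0,0,0,0],[54,0,0,0,0,0]]' > mv.in && python3 -m jog mv.in
echo '[[0,0,0,0,0,0],[0,0,0,0,0,0]]' > mv.in && python3 -m jog mv.in
```

```text
clock: 3.0
position: [595.6, -49.9, 83.7]
ee_rot: [-0.695, 0.719, -0.001, 0.002]
contact_force: [-0.6, 4.0, 6.4]
gripper_width: 23.0
grasp_force: 60.8
clock: 3.2
position: [595.6, -49.9, 83.7]
ee_rot: [-0.695, 0.719, -0.001, 0.002]
contact_force: [0.0, 4.0, 5.5]
gripper_width: 22.8
grasp_force: 60.8
```

```bash
for i in 1 2; do :; done
echo '[[0.7,0,0,0,0,0],[1.4,0,0,0,0,0],[2.1,0,0,0,0,0],[2.8,0,0,0,0,0],[3.5,0,0,0,0,0],[4.2,0,0,0,0,0],[5,0,0,0,0,0],[5,0,0,0,0,0]]' > mv.in && python3 -m jog mv.in | grep -E 'pos|cont'
echo '[[0.5,0,0,0,0,0],[1,0,0,0,0,0],[1,0,0,0,0,0]]' > mv.in && python3 -m jog mv.in | grep -E 'pos|cont'
```

```text
position: [595.4, -54.7, 83.7]
contact_force: [-0.1, 4.5, 6.5]
position: [595.4, -55.6, 83.7]
contact_force: [-0.0, 4.5, 6.7]
```

```bash
echo '[[0.5,0,0,0,0,0],[1,0,0,0,0,0],[1,0,0,0,0,0]]' > mv.in && python3 -m jog mv.in | grep -E 'pos|cont'
```

```text
position: [595.4, -56.6, 83.7]
contact_force: [-0.2, 3.9, 6.5]
```

```bash
echo '[[0.5,0,0,0,0,0],[1,0,0,0,0,0],[1,0,0,0,0,0]]' > mv.in && python3 -m jog mv.in | grep -E 'pos|cont'
```

```text
position: [595.3, -57.6, 83.7]
contact_force: [0.4, 4.5, 6.9]
```

```bash
echo '[[0.5,0,0,0,0,0],[1,0,0,0,0,0],[1,0,0,0,0,0]]' > mv.in && python3 -m jog mv.in | grep -E 'pos|cont'
```

```text
position: [595.3, -58.6, 83.7]
contact_force: [-0.5, 4.1, 6.8]
```

```bash
echo '[[0.5,0,0,0,0,0],[1,0,0,0,0,0],[1,0,0,0,0,0]]' > mv.in && python3 -m jog mv.in | grep -E 'pos|cont'
```

```text
position: [595.3, -59.6, 83.7]
contact_force: [1.1, 3.7, 6.6]
```

```bash
echo '[[0.5,0,0,0,0,0],[1,0,0,0,0,0],[1,0,0,0,0,0]]' > mv.in && python3 -m jog mv.in | grep -E 'pos|cont'
```

```text
position: [595.2, -60.6, 83.7]
contact_force: [-0.9, 4.2, 6.7]
```

```bash
echo '[[0.5,0,0,0,0,0],[1,0,0,0,0,0],[1,0,0,0,0,0]]' > mv.in && python3 -m jog mv.in | grep -E 'pos|cont'
```

```text
position: [595.2, -61.6, 83.7]
contact_force: [-0.2, 4.5, 7.6]
```

```bash
echo '[[0.5,0,0,0,0,0],[1,0,0,0,0,0],[1,0,0,0,0,0]]' > mv.in && python3 -m jog mv.in | grep -E 'pos|cont'
```

```text
position: [595.1, -62.6, 83.7]
contact_force: [-0.8, 4.6, 6.7]
```

```bash
echo '[[0.5,0,0,0,0,0],[1,0,0,0,0,0],[1,0,0,0,0,0]]' > mv.in && python3 -m jog mv.in | grep -E 'pos|cont'
```

```text
position: [595.1, -63.6, 83.7]
contact_force: [0.4, 4.7, 6.0]
```

```bash
echo '[[0.5,0,0,0,0,0],[1,0,0,0,0,0],[1,0,0,0,0,0]]' > mv.in && python3 -m jog mv.in | grep -E 'pos|cont'
```

```text
position: [595.1, -64.6, 83.7]
contact_force: [-0.6, 4.6, 7.5]
```

```bash
echo '[[0.5,0,0,0,0,0],[1,0,0,0,0,0],[1,0,0,0,0,0]]' > mv.in && python3 -m jog mv.in | grep -E 'pos|cont'
```

```text
position: [595.0, -65.5, 83.7]
contact_force: [-0.7, 4.8, 6.7]
```

```bash
echo '[[0.5,0,0,0,0,0],[1,0,0,0,0,0],[1,0,0,0,0,0]]' > mv.in && python3 -m jog mv.in | grep -E 'pos|cont'
```

```text
position: [595.0, -66.3, 83.7]
contact_force: [-0.6, 5.2, 6.3]
```

```bash
echo '[[0.5,0,0,0,0,0],[1,0,0,0,0,0],[1,0,0,0,0,0]]' > mv.in && python3 -m jog mv.in | grep -E 'pos|cont'
```

```text
position: [595.0, -66.5, 83.7]
contact_force: [-0.6, 8.6, 7.2]
```

Stop felt: the force went from 4.8 to 8.6 N and the position stalled at y≈-66.5. I'll back off 2 mm and shift into the gate.

```bash
echo '[[-1.5,0,0,0,0,0],[-3,0,0,0,0,0],[-3,0,0,0,0,0]]' > mv.in && python3 -m jog mv.in | grep -E 'pos|cont'
echo '[[0,-1.5,0,0,0,0],[0,-3,0,0,0,0],[0,-4.5,0,0,0,0],[0,-6,0,0,0,0],[0,-7,0,0,0,0],[0,-7,0,0,0,0]]' > mv.in && python3 -m jog mv.in | grep -E 'pos|cont'
```

```text
position: [595.1, -64.3, 83.7]
contact_force: [0.4, 5.3, 6.2]
position: [602.0, -64.7, 83.7]
contact_force: [-0.2, 4.6, 6.3]
```

```bash
echo '[[0,-1.5,0,0,0,0],[0,-3,0,0,0,0],[0,-4.5,0,0,0,0],[0,-5.5,0,0,0,0],[0,-5.5,0,0,0,0]]' > mv.in && python3 -m jog mv.in | grep -E 'pos|cont'
```

```text
position: [607.5, -64.9, 83.7]
contact_force: [-0.6, 4.7, 7.3]
```

```bash
echo '[[0,-0.5,0,0,0,0],[0,-0.5,0,0,0,0],[-0.5,-0.5,0,0,0,0],[-1,-0.5,0,0,0,0],[-1.5,-0.5,0,0,0,0],[-1.5,-0.5,0,0,0,0]]' > mv.in && python3 -m jog mv.in | grep -E 'pos|cont'
echo '[[-0.5,0,0,0,0,0],[-1,0,0,0,0,0],[-1,0,0,0,0,0]]' > mv.in && python3 -m jog mv.in | grep -E 'pos|cont'
```

```text
position: [607.9, -63.4, 83.7]
contact_force: [0.3, 4.3, 6.6]
position: [607.9, -62.6, 83.7]
contact_force: [-1.1, 3.7, 7.1]
```

```bash
echo '[[-0.5,0,0,0,0,0],[-1,0,0,0,0,0],[-1,0,0,0,0,0]]' > mv.in && python3 -m jog mv.in | grep -E 'pos|cont'
```

```text
position: [607.9, -62.4, 83.7]
contact_force: [0.4, 1.6, 7.0]
```

Shoulder holds the follower now: force is down to 1.6 N and the position has stalled. I'll release, rise and check.

```bash
echo '[[0,0,0,0,0,0],[0,0,0,0,0,0],[0,0,0,0,0,0],[0,0,0,0,0,0]]' > mv.in && python3 -m jog mv.in 46 | grep -E 'pos|cont|width'
echo '[[0,0,-15,0,0,0],[0,0,-45,0,0,0],[0,0,-75,0,0,0],[0,0,-90,0,0,0],[0,0,-90,0,0,0]]' > mv.in && python3 -m jog mv.in | grep -E 'pos|cont'
python3 - <<'E'
from h import *
grab('wrist','wrist2')
W=cloud(load('wrist2'))
m=(W[...,2]>100)&(W[...,2]<125)&(W[...,0]>575)&(W[...,0]<635)&(np.abs(W[...,1]+60)<40)
P=W[m];print(len(P),P.mean(0),cv2.minAreaRect(P[:,:2].astype(np.float32)))
E
```

```text
position: [606.7, -62.9, 81.8]
contact_force: [0.7, -0.5, 0.2]
gripper_width: 45.8
position: [608.5, -62.7, 175.0]
contact_force: [-0.2, 0.6, 0.3]
675 [608.01405058 -63.93631643 109.20970782] ((608.052978515625, -62.85032653808594), (14.454556465148926, 23.844566345214844), 87.77056121826172)
```

View pics/wrist2.png

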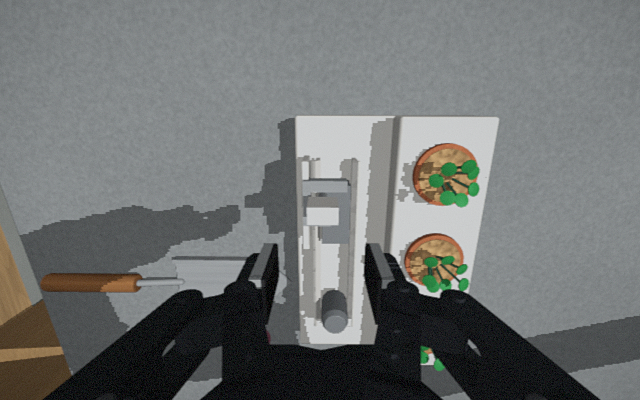

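The follower stays parked with the robot off it: grip at (322,215), old cartridge at (335,312). Next is the spare.

```bash
echo '[[25,1,-5,0,0,0],[65,3,-10,0,0,0],[105,5,-10,0,0,0],[145,7,-10,0,0,0],[170,7,-10,0,0,0],[177,7,-10,0,0,0],[177,7,-10,0,0,0]]' > mv.in && python3 -m jog mv.in | grep -E 'pos|cont'
python3 - <<'E'
from h import *
grab('wrist','wrist3')
z=load('wrist3');W=cloud(z)
m=(W[...,2]>8)&(np.hypot(W[...,0]-591,W[...,1]+333)<150)&(W[...,2]<90)
n,l,s,c=cv2.connectedComponentsWithStats(m.astype(np.uint8))
for k in range(1,n):
    if s[k,4]>60:
        P=W[l==k];print(s[k],P.min(0).round(1),P.max(0).round(1))
        T=P[P[:,2]>P[:,2].max()-7];print(' top',T.mean(0),cv2.minEnclosingCircle(T[:,:2].astype(np.float32)))
E
```

```text
position: [593.1, -240.1, 180.3]
contact_force: [-0.0, 0.4, -0.4]
[304  67  30  34 792] [ 578.6 -352.9    9.2] [ 605.  -325.7   48.4]
 top [ 591.84954145 -339.29005818   45.519847  ] ((591.6713256835938, -339.47113037109375), 13.328853607177734)
[482  84  36  36 640] [ 441.1 -330.3   40.4] [ 445.9 -304.4   87.2]
 top [ 443.84434884 -317.191617     83.96440187] ((442.95562744140625, -317.34912109375), 13.01254653930664)
```

View pics/wrist3.png

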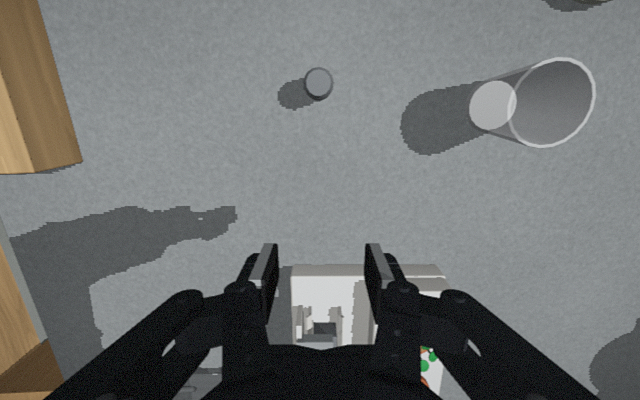

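Spare at (318,82), upright, with the cup about 130 mm to its right. The views disagree by 5 mm in y, so I'll take a closer look.

```bash
echo '[[20,0,20,0,0,0],[45,0,45,0,0,0],[50,0,50,0,0,0],[50,0,50,0,0,0],[50,0,50,0,0,0]]' > mv.in && python3 -m jog mv.in 56 | grep -E 'pos|cont'
python3 - <<'E'
from h import *
grab('wrist','wrist4')
Z=[load('wrist3'),load('wrist4')];out=[]
for z in Z:
    W=cloud(z);m=(W[...,2]>42)&(np.hypot(W[...,0]-591,W[...,1]+337)<30)
    n,l,s,c=cv2.connectedComponentsWithStats(m.astype(np.uint8));k=1+np.argmax(s[1:,4])
    P=W[l==k];print(s[k],c[k],P.mean(0),cv2.minEnclosingCircle(P[:,:2].astype(np.float32)));out.append(c[k])
    print(ray(z,*c[k],46))
Pm=[]
for z in Z:
    R=cv2.Rodrigues(z['r'].reshape(3))[0];Pm.append(z['K']@np.c_[R,z['t'].reshape(3)])
X=cv2.triangulatePoints(Pm[0],Pm[1],out[0].reshape(2,1),out[1].reshape(2,1));print((X[:3]/X[3]).T)
E
```

```text
position: [593.1, -288.4, 133.1]
contact_force: [-0.0, 0.2, 0.8]
[304  68  30  31 683] [318.33821376  82.90775988] [ 591.87040539 -339.26511752   45.67091189] ((591.8541870117188, -339.3231201171875), 13.126177787780762)
[ 591.86761162 -339.28789975   46.        ]
[305 127  33  33 826] [321.19975787 143.47336562] [ 591.80234812 -340.07492247   45.6249711 ] ((591.8306884765625, -339.4015197753906), 13.148978233337402)
[ 591.79943599 -340.16567937   46.        ]
[[ 591.84806181 -339.64500674   41.36998175]]
```

```bash
echo '[[20,0,0,0,0,0],[40,0,10,0,0,0],[50,0,35,0,0,0],[50,0,50,0,0,0],[50,0,50,0,0,0],[50,0,50,0,0,0]]' > mv.in && python3 -m jog mv.in | grep -E 'pos|cont|wid'
```

```text
position: [590.8, -339.1, 82.3]
contact_force: [0.9, -0.9, 0.7]
gripper_width: 55.9
```

```bash
echo '[[0.5,-1,20,0,0,0],[0.5,-1,40,0,0,0],[0.5,-1,54,0,0,0],[0.5,-1,60,0,0,0],[0.5,-1,60,0,0,0],[0.5,-1,60,0,0,0]]' > mv.in && python3 -m jog mv.in | grep -E 'pos|cont|wid'
echo '[[0,0,0,0,0,0],[0,0,0,0,0,0],[0,0,0,0,0,0],[0,0,0,0,0,0],[0,0,0,0,0,0],[0,0,0,0,0,0]]' > mv.in && python3 -m jog mv.in 10
echo '[[0,0,-5,0,0,0],[0,0,-15,0,0,0],[0,0,-35,0,0,0],[0,0,-65,0,0,0],[0,0,-105,0,0,0],[0,0,-125,0,0,0],[0,0,-128,0,0,0],[0,0,-128,0,0,0]]' > mv.in && python3 -m jog mv.in | grep -E 'pos|cont|wid|gras'
python3 - <<'E'
from h import *
grab('wrist','wrist5')
E
```

```text
position: [592.4, -340.1, 23.3]
contact_force: [0.7, -0.5, 0.6]
gripper_width: 56.3
clock: 14.55
position: [592.3, -340.3, 23.6]
ee_rot: [-0.695, 0.719, -0.001, 0.0]
contact_force: [-0.9, 0.9, 5.3]
gripper_width: 25.6
grasp_force: 59.4
position: [591.4, -339.7, 150.6]
contact_force: [-0.3, -0.1, -1.0]
gripper_width: 25.3
grasp_force: 59.0
```

View pics/wrist5.png

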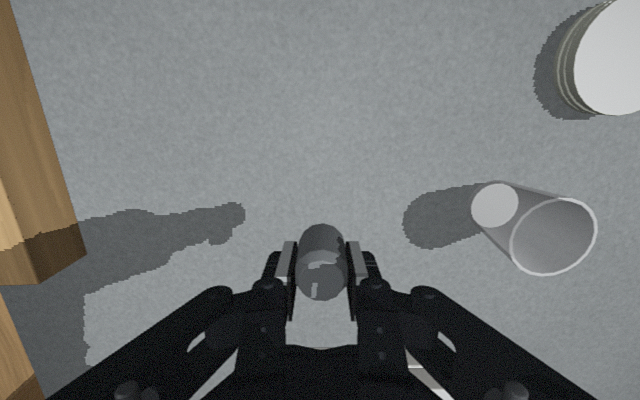

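```bash
python3 - <<'E'
from h import *
z=load('wrist5');W=cloud(z)
print(arm.read_state()['position'])
C=W[215:305,298:346]
for lo,hi in[(166,182),(150,166),(135,150),(120,135)]:
    P=C[(C[...,2]>lo)&(C[...,2]<hi)]
    if len(P)>20:print(lo,len(P),P.min(0),P.max(0))
# old cartridge top, from wrist1 and wrist2
for n in('wrist0','wrist1','wrist2'):
    W=cloud(load(n));m=(W[...,2]>72)&(W[...,2]<80)&(np.hypot(W[...,0]-601,W[...,1]-66)<25)
    P=W[m];print(n,len(P),cv2.minEnclosingCircle(P[:,:2].astype(np.float32)))
    # follower face (top at 55)
    m=(np.abs(W[...,2]-55)<3)&(np.abs(W[...,0]-598)<9)&(W[...,1]>-60)&(W[...,1]<60)
    P=W[m];print('foll',len(P),P[:,1].max() if len(P) else 0)
E
```

```text
[ 590.85519976 -339.45452817  149.23441322]
166 2111 [ 579.99891286 -353.35453804  166.01631883] [ 603.36035273 -328.17882661  175.34896466]
150 625 [ 578.75459372 -353.71948954  150.16109238] [ 604.09171026 -343.82809724  165.97861181]
135 465 [ 577.71498495 -353.54056717  135.03337415] [ 604.84409453 -340.66544052  149.9780162 ]
120 43 [ 577.47801835 -353.17904421  132.63959825] [ 604.9811805  -339.78084583  134.97082912]
wrist0 362 ((599.7791748046875, 66.36315155029297), 12.801131248474121)
foll 452 57.77278985386342
wrist1 558 ((599.7664184570312, 65.9872817993164), 12.983416557312012)
foll 623 58.07856563788658
wrist2 436 ((599.4581909179688, 65.53953552246094), 12.903640747070312)
foll 538 58.21705603513477
```

```bash
echo '[[-20,0,-10,0,0,0],[-60,1,-20,0,0,0],[-105,2,-20,0,0,0],[-150,3,-20,0,0,0],[-195,3,-20,0,0,0],[-240,4,-20,0,0,0],[-285,5,-20,0,0,0],[-325,5,-20,0,0,0],[-355,5.5,-20,0,0,0],[-374,5.5,-20,0,0,0]]' > mv.in && python3 -m jog mv.in | grep -E 'pos|cont|wid'
echo '[[0,0,0,0,0,0],[0,0,0,0,0,0],[0,0,30,0,0,0],[0,0,50,0,0,0],[0,0,60,0,0,0],[0,0,60,0,0,0],[0,0,60,0,0,0]]' > mv.in && python3 -m jog mv.in | grep -E 'pos|cont|wid'
python3 - <<'E'
from h import *
for i in range(3):
    _,_,c=grab('wrist','wrist6');print(arm.read_state()['position'])
W=cloud(load('wrist6'))
P=W[(np.hypot(W[...,0]-598,W[...,1]-34)<22)&(W[...,2]>128)&(W[...,2]<142)];print(len(P),P.min(0),P.max(0))
C=W[200:310,296:348]
for lo,hi in[(126,140),(112,126),(100,112)]:
    P=C[(C[...,2]>lo)&(C[...,2]<hi)]
    if len(P)>20:print(lo,len(P),P.min(0),P.max(0))
m=(W[...,2]>72)&(W[...,2]<80)&(np.hypot(W[...,0]-601,W[...,1]-66)<25);print(m.sum())
m=(W[...,2]>100)&(W[...,2]<125)&(np.hypot(W[...,0]-608,W[...,1]+63)<25)
print(cv2.minAreaRect(W[m][:,:2].astype(np.float32)))
E
```

```text
position: [597.7, 37.0, 169.1]
contact_force: [0.4, -0.1, -0.1]
gripper_width: 25.5
position: [599.4, 33.6, 110.9]
contact_force: [0.7, 0.3, -0.4]
gripper_width: 25.8
[599.66182814  33.7949816  111.41699943]
[599.7052862   33.95753049 111.60506141]
[599.64319736  34.03677505 111.5932844 ]
2806 [577.12374598  20.10691159 128.01934112] [616.29617414  45.51475754 141.98509644]
126 2264 [587.17454655  20.10691159 126.00735295] [613.08221514  45.51475754 136.05450535]
112 627 [586.36386173  19.73889004 112.00046832] [613.01344398  43.73022748 125.99034309]
100 386 [586.22797627  20.1413989  100.02862926] [613.39473046  32.02429943 111.99627244]
0
((608.3593139648438, -62.56142807006836), (14.257298469543457, 23.864469528198242), 88.15380096435547)
```

View pics/wrist6.png

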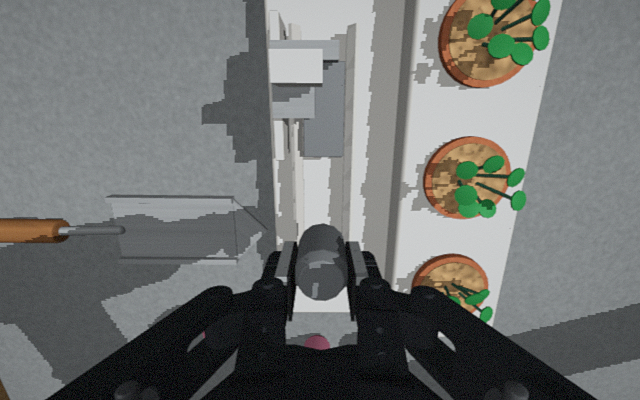

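The cartridge hangs at (322,262), straight above the open channel. Grip and follower are still parked, and the gap to the old cartridge is about 5 mm. Lowering.

```bash
echo '[[0,1.3,10,0,0,0],[0,1.3,22,0,0,0],[0,1.3,30,0,0,0],[0,1.3,33,0,0,0],[0,1.3,33,0,0,0],[0,1.3,33,0,0,0]]' > mv.in && python3 -m jog mv.in | grep -E 'pos|cont'
echo '[[0,0,3,0,0,0],[0,0,6,0,0,0],[0,0,9,0,0,0],[0,0,12,0,0,0],[0,0,12,0,0,0]]' > mv.in && python3 -m jog mv.in | grep -E 'pos|cont|torq'
```

```text
position: [597.8, 34.1, 77.3]
contact_force: [0.2, -0.6, -1.1]
position: [597.2, 34.0, 64.7]
contact_force: [-0.1, -0.3, -0.6]
```

```bash
echo '[[0,-0.8,0,0,0,0],[0,-0.8,0,0,0,0],[0,-0.8,2,0,0,0],[0,-0.8,4,0,0,0],[0,-0.8,6,0,0,0],[0,-0.8,6,0,0,0]]' > mv.in && python3 -m jog mv.in | grep -E 'pos|cont'
echo '[[0,0,1,0,0,0],[0,0,2,0,0,0],[0,0,3,0,0,0],[0,0,3,0,0,0]]' > mv.in && python3 -m jog mv.in | grep -E 'pos|cont'
```

```text
position: [598.0, 34.0, 58.9]
contact_force: [-0.5, 0.9, -0.4]
position: [598.2, 34.0, 56.1]
contact_force: [0.5, 0.4, -0.6]
```

```bash
echo '[[0,0,0.7,0,0,0],[0,0,1.5,0,0,0],[0,0,1.5,0,0,0]]' > mv.in && python3 -m jog mv.in | grep -E 'pos|cont'
```

```text
position: [598.2, 34.0, 54.7]
contact_force: [-0.3, 0.5, 0.2]
```

```bash
echo '[[0,0,0.5,0,0,0],[0,0,1,0,0,0],[0,0,1,0,0,0]]' > mv.in && python3 -m jog mv.in | grep -E 'pos|cont'
```

```text
position: [598.3, 34.0, 53.7]
contact_force: [-0.0, 0.2, -0.2]
```

```bash
echo '[[0,0,0.4,0,0,0],[0,0,0.8,0,0,0],[0,0,0.8,0,0,0]]' > mv.in && python3 -m jog mv.in | grep -E 'pos|cont'
```

```text
position: [598.4, 34.0, 53.5]
contact_force: [-1.7, -0.7, 4.0]
```

Floor contact (4 N) at the expected height, so I'll release.

```bash
echo '[[0,0,0,0,0,0],[0,0,0,0,0,0],[0,0,0,0,0,0],[0,0,0,0,0,0]]' > mv.in && python3 -m jog mv.in 42 | grep -E 'pos|cont|wid'
echo '[[0,0,-10,0,0,0],[0,0,-30,0,0,0],[0,0,-60,0,0,0],[0,0,-90,0,0,0],[0,0,-110,0,0,0],[40,0,-110,0,0,0],[80,0,-110,0,0,0],[80,0,-110,0,0,0],[80,0,-110,0,0,0]]' > mv.in && python3 -m jog mv.in | grep -E 'pos|cont|wid'
python3 - <<'E'
from h import *
grab('wrist','wrist7');grab('scene','scene7')
print(arm.read_state()['position'],arm.read_state()['clock'])
W=cloud(load('wrist7'))
m=(W[...,2]>72)&(W[...,2]<80)&(np.abs(W[...,0]-600)<20)&(W[...,1]>0)&(W[...,1]<90)
n,l,s,c=cv2.connectedComponentsWithStats(m.astype(np.uint8))
for k in range(1,n):
  if s[k,4]>40:P=W[l==k];print(s[k],P.mean(0),cv2.minEnclosingCircle(P[:,:2].astype(np.float32)))
m=(W[...,2]>100)&(W[...,2]<125)&(np.hypot(W[...,0]-608,W[...,1]+63)<25)
print(cv2.minAreaRect(W[m][:,:2].astype(np.float32)))
E
```

```text
position: [598.3, 34.1, 52.8]
contact_force: [-0.2, -0.3, -0.8]
gripper_width: 42.1
position: [595.6, -46.8, 163.7]
contact_force: [0.6, 0.4, -0.2]
gripper_width: 41.8
[595.77496498 -45.47370808 163.39972086] 21.65
[309 275  28  26 522] [598.02234754  32.34365312  75.5476973 ] ((597.9072265625, 33.47313690185547), 12.826644897460938)
[308 305  28  24 489] [599.56766757  64.14359409  75.49506411] ((599.659423828125, 65.6703109741211), 13.027164459228516)
((608.0242919921875, -62.62799072265625), (14.56994342803955, 23.590486526489258), 87.56343841552734)
```

View pics/wrist7.png

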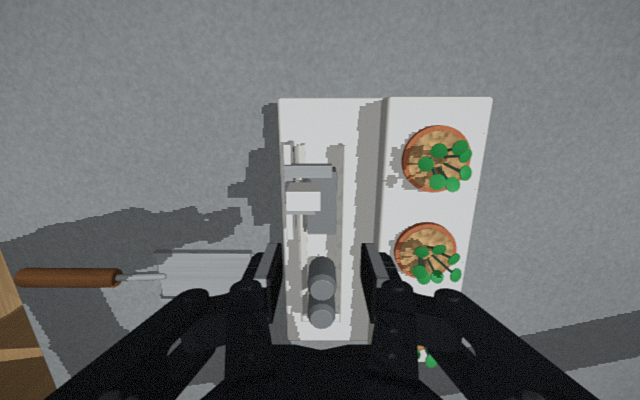

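Both cartridges stand at 76 mm in the track, new at (321,282) and old at (320,312), about 4 mm apart. The grip is still parked at (304,201), so I'll regrasp it.

```bash
echo '[[16.8,-12.9,0,0,0,0],[16.8,-12.9,10,0,0,0],[16.8,-12.9,20,0,0,0],[16.8,-12.9,20,0,0,0],[16.8,-12.9,20,0,0,0]]' > mv.in && python3 -m jog mv.in 48 | grep -E 'pos|cont|wid'
```

```text
position: [607.4, -62.5, 142.4]
contact_force: [-0.2, -0.5, 1.2]
gripper_width: 48.0
```

```bash
echo '[[0,-0.3,20,0,0,0],[0,-0.3,40,0,0,0],[0,-0.3,54,0,0,0],[0,-0.3,59,0,0,0],[0,-0.3,59,0,0,0],[0,-0.3,59,0,0,0]]' > mv.in && python3 -m jog mv.in | grep -E 'pos|cont|wid'
echo '[[0,0,0,0,0,0],[0,0,0,0,0,0],[0,0,0,0,0,0],[0,0,0,0,0,0],[0,0,0,0,0,0]]' > mv.in && python3 -m jog mv.in 10
```

```text
position: [608.9, -63.1, 84.8]
contact_force: [-0.4, -0.0, 1.1]
gripper_width: 48.0
clock: 23.25
position: [608.4, -63.1, 85.1]
ee_rot: [-0.695, 0.719, -0.0, 0.0]
contact_force: [-3.2, 0.8, 6.9]
gripper_width: 23.1
grasp_force: 58.8
```

```bash
echo '[[1,0,0,0,0,0],[2,0,0,0,0,0],[2,0,0,0,0,0]]' > mv.in && python3 -m jog mv.in | grep -E 'pos|cont'
echo '[[0,1.5,0,0,0,0],[0,3,0,0,0,0],[0,4.5,0,0,0,0],[0,6,0,0,0,0],[0,7,0,0,0,0],[0,7,0,0,0,0]]' > mv.in && python3 -m jog mv.in | grep -E 'pos|cont'
```

```text
position: [608.4, -64.2, 85.1]
contact_force: [-3.0, 3.7, 5.7]
position: [602.5, -64.4, 85.1]
contact_force: [0.2, 4.9, 5.2]
```

```bash
echo '[[0,1.5,0,0,0,0],[0,3,0,0,0,0],[0,4.5,0,0,0,0],[0,6,0,0,0,0],[0,6,0,0,0,0]]' > mv.in && python3 -m jog mv.in | grep -E 'pos|cont'
echo '[[0,0.5,0,0,0,0],[0,1,0,0,0,0],[0,1,0,0,0,0]]' > mv.in && python3 -m jog mv.in | grep -E 'pos|cont'
```

```text
position: [596.5, -64.2, 85.1]
contact_force: [-0.0, 5.4, 6.6]
position: [595.7, -64.1, 85.1]
contact_force: [0.8, 5.0, 6.6]
```

```bash
echo '[[0,0.4,0,0,0,0],[0,0.8,0,0,0,0],[0,0.8,0,0,0,0]]' > mv.in && python3 -m jog mv.in | grep -E 'pos|cont'
```

```text
position: [595.1, -64.1, 85.1]
contact_force: [1.2, 5.1, 5.4]
```

```bash
echo '[[-1,0,0,0,0,0],[-3,0,0,0,0,0],[-6,0,0,0,0,0],[-9,0,0,0,0,0],[-12,0,0,0,0,0],[-15,0,0,0,0,0],[-18,0,0,0,0,0],[-21,0,0,0,0,0],[-24,0,0,0,0,0],[-26,0,0,0,0,0]]' > mv.in && python3 -m jog mv.in | grep -E 'pos|cont'
echo '[[-1,0,0,0,0,0],[-2,0,0,0,0,0],[-3,0,0,0,0,0],[-4,0,0,0,0,0],[-5,0,0,0,0,0],[-6,0,0,0,0,0],[-6,0,0,0,0,0]]' > mv.in && python3 -m jog mv.in | grep -E 'pos|cont'
```

```text
position: [596.0, -38.3, 85.1]
contact_force: [1.4, 2.5, 4.9]
position: [596.2, -32.3, 85.1]
contact_force: [1.1, 3.5, 5.5]
```

```bash
echo '[[-0.7,0,0,0,0,0],[-1.4,0,0,0,0,0],[-2.1,0,0,0,0,0],[-2.8,0,0,0,0,0],[-3.5,0,0,0,0,0],[-4,0,0,0,0,0],[-4,0,0,0,0,0]]' > mv.in && python3 -m jog mv.in | grep -E 'pos|cont'
echo '[[-0.5,0,0,0,0,0],[-1,0,0,0,0,0],[-1.5,0,0,0,0,0],[-1.5,0,0,0,0,0]]' > mv.in && python3 -m jog mv.in | grep -E 'pos|cont'
```

```text
position: [596.4, -28.5, 85.1]
contact_force: [2.7, 3.2, 5.8]
position: [596.4, -27.1, 85.1]
contact_force: [1.3, 2.4, 4.7]
```

```bash
echo '[[-0.5,0,0,0,0,0],[-1,0,0,0,0,0],[-1.5,0,0,0,0,0],[-1.5,0,0,0,0,0]]' > mv.in && python3 -m jog mv.in | grep -E 'pos|cont'
```

```text
position: [596.5, -25.6, 85.1]
contact_force: [1.2, 3.2, 5.7]
```

```bash
echo '[[-0.5,0,0,0,0,0],[-1,0,0,0,0,0],[-1,0,0,0,0,0]]' > mv.in && python3 -m jog mv.in | grep -E 'pos|cont'
```

```text
position: [596.5, -25.1, 85.2]
contact_force: [1.3, 0.7, 4.5]
```

```bash
echo '[[-0.4,0,0,0,0,0],[-0.7,0,0,0,0,0],[-0.7,0,0,0,0,0]]' > mv.in && python3 -m jog mv.in | grep -E 'pos|cont'
```

```text
position: [596.5, -24.9, 85.2]
contact_force: [2.8, -0.9, 4.9]
```

Follower is home: the position stalls at y≈-25 (expected -24.8) and the force has reversed. Release, rise and check.

```bash
echo '[[0,0,0,0,0,0],[0,0,0,0,0,0],[0,0,0,0,0,0],[0,0,0,0,0,0]]' > mv.in && python3 -m jog mv.in 48 | grep -E 'pos|cont|wid'
echo '[[0,0,-15,0,0,0],[0,0,-45,0,0,0],[0,0,-85,0,0,0],[0,0,-110,0,0,0],[0,0,-110,0,0,0],[0,0,-110,0,0,0]]' > mv.in && python3 -m jog mv.in | grep -E 'pos|cont'
python3 - <<'E'
from h import *
grab('wrist','wrist8')
W=cloud(load('wrist8'))
m=(W[...,2]>72)&(W[...,2]<80)&(np.abs(W[...,0]-600)<20)&(W[...,1]>0)&(W[...,1]<90)
n,l,s,c=cv2.connectedComponentsWithStats(m.astype(np.uint8))
for k in range(1,n):
  if s[k,4]>40:P=W[l==k];print(s[k],P.mean(0),cv2.minEnclosingCircle(P[:,:2].astype(np.float32)))
m=(W[...,2]>100)&(W[...,2]<125)&(np.hypot(W[...,0]-597,W[...,1]+25)<25)
print(cv2.minAreaRect(W[m][:,:2].astype(np.float32)),arm.read_state()['clock'])
E
```

```text
position: [594.0, -24.2, 83.3]
contact_force: [0.9, -0.8, 0.6]
gripper_width: 47.8
position: [594.4, -23.8, 194.0]
contact_force: [0.5, 0.3, -1.2]
[306 243  26  47 879] [600.16649537  50.69620767  75.55011843] ((601.2741088867188, 51.762603759765625), 25.714736938476562)
((596.5108642578125, -24.86102867126465), (14.131166458129883, 23.47336196899414), 87.68313598632812) 30.1
```

View pics/wrist8.png

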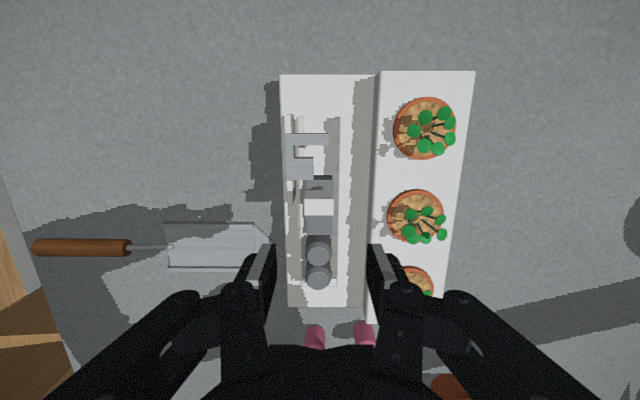

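Both cartridges stand touching at (319,250) and (319,278), with the follower against them. The grip is on the centre line and the robot is clear, so I'll hand in.

```bash
python3 -c "
from bench import arm
print(arm.job_done())"
```

```text
the job is handed in; nothing more can be done
None
```

The refill was done in the order asked and handed in at about 30 s: both cartridges stand touching in the track, the follower was eased home against them with the grip on the centre line, and the robot is clear; the judge returned no verdict.

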